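# Load the reagent carrier for the clotting run

## Robot

A 6-joint arm with a two-finger parallel gripper is mounted at the origin on a cart in front of the work surface, level with it; the furniture and walls round the work are solid. World frame = base frame: x ahead of the robot, y to its left, z up, the work surface at z = 0. Lengths are in m, angles in rad, forces in N, time in s.
With the tool pointing down it reaches from about 0.25 to 0.775 m from the base axis. Payload 4 kg.
Tool frame: the origin (TCP) lies midway between the tips of the shut fingers; the grasp point (between the pads) lies 19 mm behind it; z points along the fingers, y is the line along which they close (so a half turn about z gives the same grasp; the last joint's range is limited). The gripper opens to 94 mm and grips with 3 to 60 N. Pads are 16 mm wide; open, the fingers measure 119 mm over their backs; the gripper's body (75 mm by 177 mm) begins 78 mm behind the grasp point.
Start: joints at [1.009, 0.087, 1.371, -0, 1.684, -0.103], TCP at [0.244, 0.493, 0.206] pointing down, gripper open.
Joint ranges: [-3.1, 3.1], [-0.76, 2.03], [0.27, 2.55], [-1.08, 4.22], [0.17, 2.65], [-2.57, 2.57]. Speed limits (rad/s): [2.79, 2.79, 3.14, 3.14, 3.14, 3.14].

## Interface

Orientations are given as [roll, pitch, yaw] about the fixed x, y, z axes, in that order (R = Rz(yaw) Ry(pitch) Rx(roll)).
In Python, from bench import sensors, eyes, job gives the robot as it stands.
- The arm moves only by the tool arm_command, never from a script. Its argument "series" is a list of rows, each a list of 7 numbers: the opening, from 0 (shut) to 1 (fully open), then the shift along the tool's x, y, z in cm, then the turn, a rotation vector about the tool's x, y, z in rad. In form: [[fingers, dx, dy, dz, wx, wy, wz], ...]. A call has 1 to 20 rows; each row shifts and turns the commanded pose from where the row before left it, along the tool's axes as they then stand; what a row does not reach is not made up. A row lasts 1/10 s, in which the tool goes at most 50 mm and 8.59 degrees, less where a joint would pass 70% of its speed; a pose out of reach is approached as far as the arm can. A call with a gripper value outside its range is refused whole. The fingers move at their own pace and stop on an object; the grip force is fixed at half the most. Time passes only in rows, so rows that do not move let the fingers close. It gives the time, the measured TCP pose, the force and the opening at its end, in the units of the state.
- sensors.get_obs(): the state, without advancing time (a new reading comes with each control period).
- eyes.snapshot(name): name is "side" or "top"; returns the picture (384x512x3 uint8, blue, green, red); there is no depth.
- eyes.get_calibration(name): a dict with "mtx" (3x3 intrinsics, pixels), "R" (3x3) and "t" (3): a world point X has camera coordinates R X + t. Camera axes: x right, y down, z forward; pixel columns grow to the right and rows downward; lengths in m; the calibration is good to about 2 mm. A picture is of the moment at which its call begins. get_calibration takes no time and is no camera call.
- job.close_job(): hands the job in, once; it reports no verdict.
The state is a dict: "time": time; "joint_positions": joint angles; "qvel": joint speeds; "joint_torque": joint torques, N m; "tool_pos": TCP position; "ee_rot": TCP orientation; "wrist_force": force on the tool from outside, world axes, zero at the start; "wrist_torque": the same for the moment, N m; "width": finger opening in m.
Only numpy, scipy, OpenCV 4.12 (cv2) and the standard library are available. Lean on these libraries where they do the work, as an engineer would, in place of code of your own. Each camera call takes 0.05 s, during which the arm holds its last target. There are 200 camera calls.

## Task

Load the white reagent carrier for the clotting run: stand the blue-capped brown bottle, the red-capped white bottle and the green- and yellow-capped control vials each in the holder whose collar has the colour of its cap, upright and fully down on its seat. The white-capped brown bottle and the black-capped vial belong to another test: leave them standing where they are.

Things in the scene. Friction and masses are not known exactly. Their poses are not given: they have to be found in the camera images.
- brown_blue_mid (a point): Brown reagent bottle with a blue screw cap, 42 mm in diameter, 92 mm tall with the cap (straight sides from 3 to 64 mm above its foot, then a shoulder and a narrower cap: grip it by its straight sides), about 70 g. Stands upright loose on the worktop at the start. This point is its centre, 46 mm above its foot; z points up along the bottle.
- white_red_mid (a point): White reagent bottle with a red screw cap and red band, 34 mm in diameter, 78 mm tall with the cap (straight sides from 3 to 54 mm above its foot, then a shoulder and a narrower cap: grip it by its straight sides), about 45 g. Stands upright loose on the worktop at the start. This point is its centre, 39 mm above its foot; z points up along the bottle.
- vial_green_mid (a point): Small amber glass control vial with green screw cap and a thin green stripe round its white paper label: round body 28 mm in diameter up to 44 mm, cap 24 mm in diameter from 48 mm up, 62 mm tall in all, about 30 g. Stands upright loose on the worktop at the start. This point is its centre, 31 mm above its foot; z points up along the vial.
- vial_yellow_mid (a point): Small amber glass control vial with yellow screw cap and a thin yellow stripe round its white paper label: round body 28 mm in diameter up to 44 mm, cap 24 mm in diameter from 48 mm up, 62 mm tall in all, about 30 g. Stands upright loose on the worktop at the start. This point is its centre, 31 mm above its foot; z points up along the vial.
- brown_white_mid (a point): Look-alike, not part of this run: brown reagent bottle with a white screw cap, 42 mm in diameter, 92 mm tall with the cap (straight sides from 3 to 64 mm above its foot, then a shoulder and a narrower cap: grip it by its straight sides), about 70 g. Stands upright loose on the worktop at the start. This point is its centre, 46 mm above its foot; z points up along the bottle.
- vial_black_mid (a point): Small amber glass control vial with black screw cap and a thin black stripe round its white paper label (look-alike, not part of this run): round body 28 mm in diameter up to 44 mm, cap 24 mm in diameter from 48 mm up, 62 mm tall in all, about 30 g. Stands upright loose on the worktop at the start. This point is its centre, 31 mm above its foot; z points up along the vial.
- holder_blue: Fixed round grey holder with a blue collar ring round its mouth, 72 mm across, in one of four pockets (88 mm apart) of a low white tray, 190 mm square; for the brown bottle with the blue cap. Upright bore 56 mm wide, mouth 64 mm. Origin: centre of its underside, 6 mm above the worktop; z up. Flat seat 6 mm and rim 34 mm above the origin; the brown bottle with the blue cap, fully down, has its centre 52 mm above the origin.
- holder_red: Fixed round grey holder with a red collar ring round its mouth, 72 mm across, in one of four pockets (88 mm apart) of a low white tray, 190 mm square; for the white bottle with the red cap. Upright bore 47 mm wide, mouth 55 mm. Origin: centre of its underside, 6 mm above the worktop; z up. Flat seat 13 mm and rim 34 mm above the origin; the white bottle with the red cap, fully down, has its centre 52 mm above the origin.
- holder_green: Fixed round grey holder with a green collar ring round its mouth, 72 mm across, in one of four pockets (88 mm apart) of a low white tray, 190 mm square; for the vial with the green cap. Upright bore 39 mm wide, mouth 47 mm. Origin: centre of its underside, 6 mm above the worktop; z up. Flat seat 20 mm and rim 34 mm above the origin; the vial with the green cap, fully down, has its centre 51 mm above the origin.
- holder_yellow: Fixed round grey holder with a yellow collar ring round its mouth, 72 mm across, in one of four pockets (88 mm apart) of a low white tray, 190 mm square; for the vial with the yellow cap. Upright bore 39 mm wide, mouth 47 mm. Origin: centre of its underside, 6 mm above the worktop; z up. Flat seat 20 mm and rim 34 mm above the origin; the vial with the yellow cap, fully down, has its centre 51 mm above the origin.

How it is judged:
At the end, for the whole second after the job is handed in: Each of the four stands in the holder of its cap's colour: within 10 mm of the holder's axis, within 5 mm of the height of resting on the seat, within 0.1 rad of upright, released, at rest. Both look-alikes stand upright within 25 mm of where they started (horizontal distance between brown_blue_mid and holder_blue below 0.01 m and z of brown_blue_mid in the frame of holder_blue between 0.047 and 0.057 m and angle between each of brown_blue_mid, white_red_mid, vial_green_mid, vial_yellow_mid, brown_white_mid, vial_black_mid's own z axis and vertical below 0.1 rad and linear speed of each of brown_blue, white_red, vial_green, vial_yellow below 0.02 m/s and contact force between the fingers and brown_blue below 0.1 N and horizontal distance between white_red_mid and holder_red below 0.01 m and z of white_red_mid in the frame of holder_red between 0.047 and 0.057 m and contact force between the fingers and white_red below 0.1 N and horizontal distance between vial_green_mid and holder_green below 0.01 m and z of vial_green_mid in the frame of holder_green between 0.046 and 0.056 m and contact force between the fingers and vial_green below 0.1 N and horizontal distance between vial_yellow_mid and holder_yellow below 0.01 m and z of vial_yellow_mid in the frame of holder_yellow between 0.046 and 0.056 m and contact force between the fingers and vial_yellow below 0.1 N and distance of each of brown_white_mid, vial_black_mid from where it was at the start of the episode below 0.025 m); the robot touches nothing.
It fails at once if the white-capped brown bottle is pushed, lifted or knocked over (centre moved more than 25 mm) (distance of brown_white_mid from where it was at the start of the episode above 0.025 m).
It fails at once if the black-capped vial is pushed, lifted or knocked over (centre moved more than 25 mm) (distance of vial_black_mid from where it was at the start of the episode above 0.025 m).
It also fails if it takes over 118 s, if anything falls off the work surface, if the arm or the gripper's body presses on something with over 40 N, if the wrist force passes 120 N, or if a joint passes its speed limit or range.

## Working session

There is one attempt and no reset: what is moved stays moved. The work goes in short steps, Python scripts to look and compute and a tool call to move; the robot and the scene stay as the last step left them, time stands still between calls to the robot, and variables do not carry over. Pictures are saved under pics/ and viewed, on a budget of 14 in all, crops included, one or two more only if the job needs it, and the job is handed in when it is done.

Besides the shell and the picture viewer there is one more tool, called after "Emit:" as name(argument=value, ...) on one line, values as JSON. arm_command: Moves the arm, as the interface text tells. Its arguments: {"type":"object","properties":{"series":{"type":"array","items":{"type":"array","items":{"type":"number"}}}},"required":["series"]}

```bash
mkdir -p pics; python3 - <<'E'
from bench import sensors, eyes
import cv2, numpy as np
o=sensors.get_obs();print({k:np.round(v,3).tolist() for k,v in o.items()})
for n in("top","side"):
    cv2.imwrite(f"pics/{n}0.png",eyes.snapshot(n));c=eyes.get_calibration(n);print(n,c, -c["R"].T@c["t"])
E
```

```text
{'time': 0.0, 'joint_positions': [1.009, 0.088, 1.372, 0.0, 1.684, -0.103], 'qvel': [0.001, 0.0, -0.001, 0.001, -0.001, -0.001], 'joint_torque': [-0.0, -34.019, -30.242, 0.072, 0.033, -0.0], 'tool_pos': [0.243, 0.493, 0.204], 'ee_rot': [-3.139, -0.0, 2.683], 'wrist_force': [0.113, 0.312, 0.26], 'wrist_torque': [-0.011, -0.028, 0.042], 'width': 0.094}
top {'mtx': array([[463.15407737,   0.        , 256.8737054 ],
       [  0.        , 463.15407737, 198.65792708],
       [  0.        ,   0.        ,   1.        ]]), 'R': array([[-0.00496352, -0.99991961,  0.01166799],
       [-0.98722213,  0.00304139, -0.15932108],
       [ 0.15927279, -0.01230969, -0.98715787]]), 't': array([-0.00348514,  0.5274938 ,  1.21839103])} [0.32667973 0.00990885 1.28682583]
side {'mtx': array([[452.35085654,   0.        , 252.58220935],
       [  0.        , 452.35085654, 192.39658229],
       [  0.        ,   0.        ,   1.        ]]), 'R': array([[ 0.91037524, -0.41367754, -0.00937092],
       [-0.18875613, -0.39502701, -0.89906885],
       [ 0.36822282,  0.82025884, -0.43770698]]), 't': array([-0.47941105,  0.14160166,  1.00865232])} [ 0.09176334 -0.96974108  0.56431127]
```

View pics/top0.png

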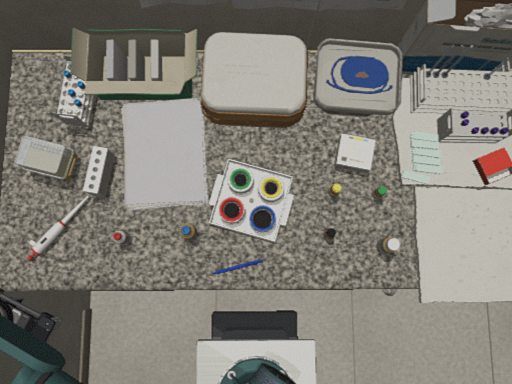

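View pics/side0.png

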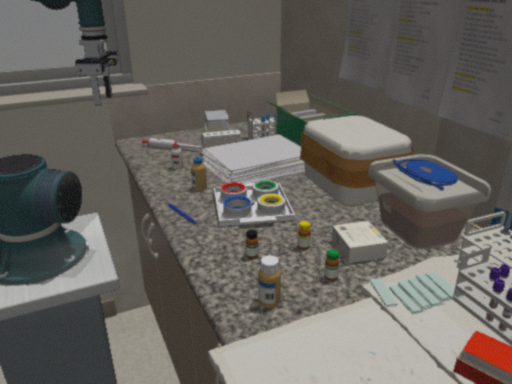

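Top view: blue cap (188,230), red (119,237), yellow (336,188), green (381,191), black (331,233), white (392,243); collars at green (241,179), yellow (270,188), red (231,210), blue (262,217). The side view shows the same layout. Next I'll segment and cast rays.

```bash
cat > h.py <<'E'
from bench import sensors, eyes
import cv2, numpy as np
def ray(n,uv):
    c=eyes.get_calibration(n);d=c["R"].T@np.linalg.inv(c["mtx"])@np.array([*uv,1.]);return -c["R"].T@c["t"],d/np.linalg.norm(d)
def onz(n,uv,z):
    o,d=ray(n,uv);return o+d*(z-o[2])/d[2]
def tri(a,b):
    (o1,d1),(o2,d2)=ray("top",a),ray("side",b)
    s=np.linalg.lstsq(np.c_[d1,-d2],o2-o1,rcond=None)[0]
    p,q=o1+s[0]*d1,o2+s[1]*d2;return (p+q)/2,np.linalg.norm(p-q)
H={"blue":(95,125),"red":(170,8),"green":(45,88),"yellow":(22,33)}
def blob(img,col,seed,r,smin=110,vmin=50):
    h=cv2.cvtColor(img,cv2.COLOR_BGR2HSV);a,b=H[col]
    hh=h[...,0];m=((hh>=a)&(hh<=b)) if a<b else ((hh>=a)|(hh<=b))
    m&=(h[...,1]>smin)&(h[...,2]>vmin)
    y,x=np.mgrid[:img.shape[0],:img.shape[1]];m&=(abs(x-seed[0])<=r)&(abs(y-seed[1])<=r)
    return m.astype(np.uint8)
def biggest(m):
    cs,_=cv2.findContours(m,cv2.RETR_EXTERNAL,cv2.CHAIN_APPROX_NONE)
    n,l,s,c=cv2.connectedComponentsWithStats(m)
    i=1+np.argmax(s[1:,4]);return c[i],s[i]
E
python3 - <<'E'
from h import *
t=cv2.imread("pics/top0.png");s=cv2.imread("pics/side0.png")
C={"blue":((188,230),(198,160),.082),"red":((119,237),(175,150),.07),"yellow":((336,188),(304,226),.055),"green":((381,191),(332,255),.055)}
for k,(a,b,z) in C.items():
    ca,sa=biggest(blob(t,k,a,9));cb,sb=biggest(blob(s,k,b,12))
    p,g=tri(ca,cb);print(k,ca.round(1),sa,cb.round(1),sb,"plane",onz("top",ca,z).round(4),"tri",p.round(4),round(g,4))
for k,a in {"green":(241,179),"yellow":(270,188),"red":(231,210),"blue":(262,217)}.items():
    m=blob(t,k,a,19,90,40);pts=cv2.findNonZero(m)
    e=cv2.fitEllipse(cv2.convexHull(pts));print(k,len(pts),np.round(e,1) if 0 else e,onz("top",e[0],.04).round(4))
for n,a in(("blackvial",(331,233)),("whitebrown",(392,243))):print(n,onz("top",a,.055 if n[0]=="b" else .085))
big=lambda i,x,y,w,h,f:cv2.resize(i[y:y+h,x:x+w],None,fx=f,fy=f,interpolation=cv2.INTER_CUBIC)
cv2.imwrite("pics/z.png",np.vstack([big(t,100,160,160,90,5)[:, :800][:300],big(t,320,170,160,60,5)]) if 0 else np.hstack([big(t,100,220,100,30,4),big(t,320,170,100,90,4)[:120]]) if 0 else big(s,150,140,200,170,4)[:600])
E
```

```text
blue [185.2 229.8] [181 226   9   9  64] [197.4 159.9] [194 158   8   5  37] plane [0.4395 0.1819 0.082 ] tri [0.4386 0.1811 0.088 ] 0.0006
red [116.6 236. ] [113 233   8   7  43] [175.1 144.6] [173 142   5   5  15] plane [0.4252 0.3625 0.07  ] tri [0.4237 0.3605 0.0779] 0.0017
yellow [336.1 187.8] [332 183   9  10  69] [304.3 225.3] [299 221  12  10  96] plane [ 0.5547 -0.2203  0.055 ] tri [ 0.5541 -0.2199  0.0564] 0.0006
green [381.6 190.1] [378 186   8   9  56] [332.7 254.2] [327 249  12  11  99] plane [ 0.5479 -0.3437  0.055 ] tri [ 0.5474 -0.3433  0.0561] 0.0007
green 147 ((240.0159454345703, 178.59669494628906), (19.299747467041016, 19.553499221801758), 81.31727600097656) [0.5838 0.0404 0.04  ]
yellow 195 ((270.9024963378906, 187.15296936035156), (20.092206954956055, 20.219318389892578), 9.996515274047852) [ 0.5596 -0.0442  0.04  ]
red 235 ((231.13499450683594, 209.09129333496094), (23.53115463256836, 23.806549072265625), 59.87065505981445) [0.4994 0.0644 0.04  ]
blue 188 ((262.24822998046875, 218.04588317871094), (24.871841430664062, 25.213916778564453), 8.43153190612793) [ 0.4746 -0.0199  0.04  ]
blackvial [ 0.43203197 -0.20272643  0.055     ]
whitebrown [ 0.40284133 -0.3555055   0.085     ]
```

View pics/z.png

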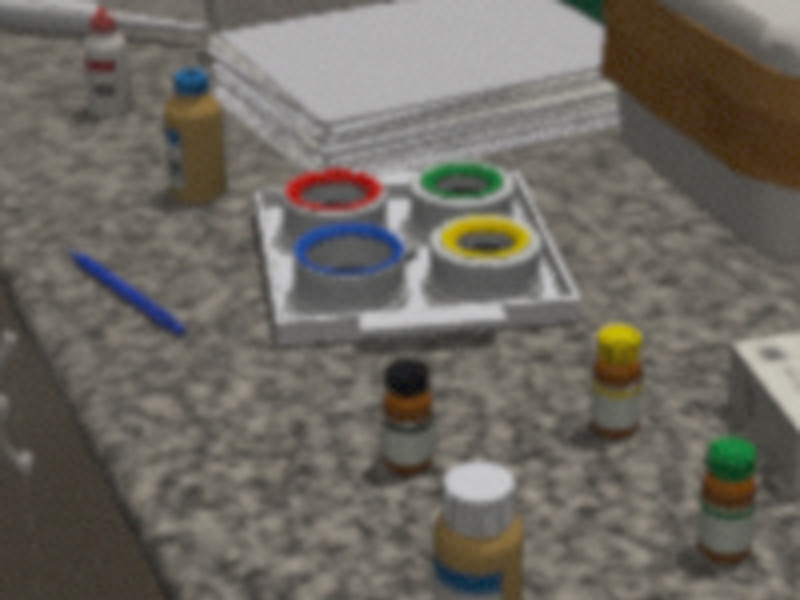

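The crop shows the upright caps clearly; cap and collar positions agree across the two views, and collar spacing comes out at 88 mm. Plan: tool yaw π (fingers close along y), red bottle first.

Emit:
arm_command(series=[[1, 0, 0, 0, 0, 0, -0.1146], [1, 0, 0, 0, 0, 0, -0.1146], [1, 0, 0, 0, 0, 0, -0.1146], [1, 0, 0, 0, 0, 0, -0.1146], [1, -2.25, -1.65, 0.8, 0, 0, 0], [1, -2.25, -1.65, 0.8, 0, 0, 0], [1, -2.25, -1.65, 0.8, 0, 0, 0], [1, -2.25, -1.65, 0.8, 0, 0, 0], [1, -2.25, -1.65, 0.8, 0, 0, 0], [1, -2.25, -1.65, 0.8, 0, 0, 0], [1, -2.25, -1.65, 0.8, 0, 0, 0], [1, -2.25, -1.65, 0.8, 0, 0, 0], [1, 0, 0, 0, 0, 0, 0], [1, 0, 0, 0, 0, 0, 0], [1, 0, 0, 0, 0, 0, 0]])

```text
time: 1.6
tool_pos: [0.4229, 0.3617, 0.1417]
ee_rot: [3.141, -0.0, -3.141]
wrist_force: [-0.2, -1.0, 0.3]
width: 0.094
```

```bash
python3 - <<'E'
from h import *
o=sensors.get_obs();print(o["time"],np.round(o["tool_pos"],4),np.round(o["ee_rot"],3),np.round(o["joint_positions"],2),o["wrist_force"].round(2) if hasattr(o["wrist_force"],"round") else o["wrist_force"])
a=eyes.snapshot("top");b=eyes.snapshot("side")
r=lambda i,x,y:cv2.resize(i[y:y+100,x:x+130],None,fx=3,fy=3,interpolation=cv2.INTER_CUBIC)
cv2.imwrite("pics/1.png",np.hstack([r(a,70,180),r(b,110,80)]))
E
```

```text
1.6 [0.4229 0.3617 0.1417] [ 3.141 -0.    -3.141] [ 0.61  0.12  1.46  0.    1.56 -0.97] [-0.22 -0.97  0.26]
```

View pics/1.png

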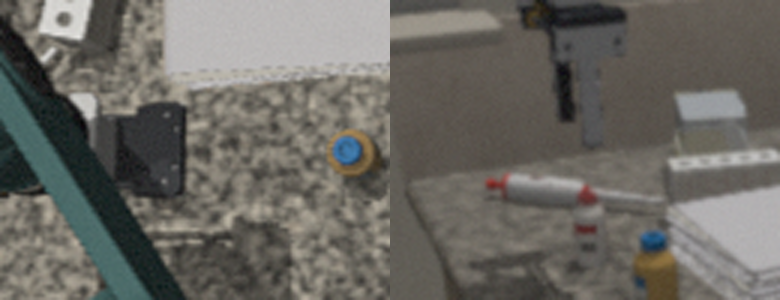

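The gripper hangs above the red bottle, with the fingers either side of it in the side crop at about (580,130) and nothing in the way. I'll descend, grip and lift.

Emit:
arm_command(series=[[1, 0, 0, 2, 0, 0, 0], [1, 0, 0, 2, 0, 0, 0], [1, 0, 0, 2, 0, 0, 0], [1, 0, 0, 2, 0, 0, 0], [1, 0, 0, 2, 0, 0, 0], [1, 0, 0, 1.7, 0, 0, 0], [1, 0, 0, 0, 0, 0, 0], [0.2, 0, 0, 0, 0, 0, 0], [0.2, 0, 0, 0, 0, 0, 0], [0.2, 0, 0, 0, 0, 0, 0], [0.2, 0, 0, 0, 0, 0, 0], [0.2, 0, 0, 0, 0, 0, 0], [0.2, 0, 0, 0, 0, 0, 0], [0.2, 0, 0, 0, 0, 0, 0], [0.2, 0, 0, 0, 0, 0, 0]])

```text
time: 3.2
tool_pos: [0.4236, 0.361, 0.0245]
ee_rot: [3.141, 0.0, 3.141]
wrist_force: [0.9, -0.1, -0.3]
width: 0.0335
```

Emit:
arm_command(series=[[0.2, 0, 0, -1.5, 0, 0, 0], [0.2, 0, 0, -2.5, 0, 0, 0], [0.2, 0, 0, -3, 0, 0, 0], [0.2, 0, 0, -3, 0, 0, 0], [0.2, 0, 0, -2, 0, 0, 0], [0.2, -0.63, -2.47, 0, 0, 0, 0], [0.2, -0.63, -2.47, 0, 0, 0, 0], [0.2, -0.63, -2.47, 0, 0, 0, 0], [0.2, -0.63, -2.47, 0, 0, 0, 0], [0.2, -0.63, -2.47, 0, 0, 0, 0], [0.2, -0.63, -2.47, 0, 0, 0, 0], [0.2, -0.63, -2.47, 0, 0, 0, 0], [0.2, -0.63, -2.47, 0, 0, 0, 0], [0.2, -0.63, -2.47, 0, 0, 0, 0], [0.2, -0.63, -2.47, 0, 0, 0, 0], [0.2, -0.63, -2.47, 0, 0, 0, 0], [0.2, -0.63, -2.47, 0, 0, 0, 0], [0.2, 0, 0, 0, 0, 0, 0], [0.2, 0, 0, 0, 0, 0, 0], [0.2, 0, 0, 0, 0, 0, 0]])

```text
time: 5.2
tool_pos: [0.4989, 0.0654, 0.145]
ee_rot: [3.141, 0.0, -3.141]
wrist_force: [-0.2, 0.3, -0.3]
width: 0.0333
```

```bash
python3 - <<'E'
from h import *
b=eyes.snapshot("side")
cv2.imwrite("pics/2.png",cv2.resize(b[90:230,160:330],None,fx=4,fy=4,interpolation=cv2.INTER_CUBIC))
E
```

```text
(no output)
```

View pics/2.png

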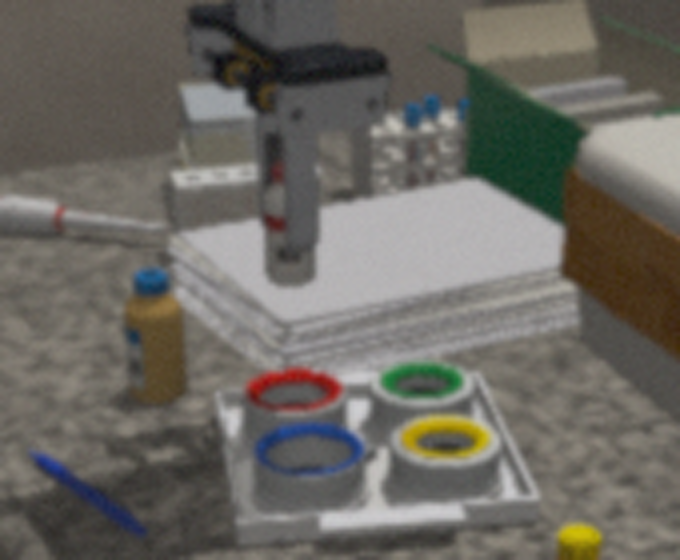

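The bottle is held upright. Its axis sits at column 232.5, against 232.6 predicted above the red collar, so I'll lower, release and lift.

Emit:
arm_command(series=[[0.2, 0, 0, 2, 0, 0, 0], [0.2, 0, 0, 2, 0, 0, 0], [0.2, 0, 0, 2, 0, 0, 0], [0.2, 0, 0, 1.5, 0, 0, 0], [0.2, 0, 0, 1.5, 0, 0, 0], [0.2, 0, 0, 0.5, 0, 0, 0], [0.2, 0, 0, 0.5, 0, 0, 0], [0.2, 0, 0, 0, 0, 0, 0], [0.2, 0, 0, 0, 0, 0, 0], [0.7, 0, 0, 0, 0, 0, 0], [0.7, 0, 0, 0, 0, 0, 0], [0.7, 0, 0, 0, 0, 0, 0], [0.7, 0, 0, 0, 0, 0, 0], [0.7, 0, 0, -1, 0, 0, 0], [0.7, 0, 0, -2, 0, 0, 0], [1, 0, 0, -3, 0, 0, 0], [1, 0, 0, -3, 0, 0, 0], [1, 0, 0, -3, 0, 0, 0]])

```text
time: 7.05
tool_pos: [0.499, 0.0646, 0.1665]
ee_rot: [3.142, 0.001, 3.141]
wrist_force: [0.2, -0.1, 0.4]
width: 0.0864
```

Emit:
arm_command(series=[[1, 1.01, 1.95, 0, 0, 0, 0], [1, 1.01, 1.95, 0, 0, 0, 0], [1, 1.01, 1.95, 0, 0, 0, 0], [1, 1.01, 1.95, 0, 0, 0, 0], [1, 1.01, 1.95, 0, 0, 0, 0], [1, 1.01, 1.95, 0, 0, 0, 0], [1, 0, 0, 0, 0, 0, 0], [1, 0, 0, 2.2, 0, 0, 0], [1, 0, 0, 2.2, 0, 0, 0], [1, 0, 0, 2.2, 0, 0, 0], [1, 0, 0, 2.2, 0, 0, 0], [1, 0, 0, 2.2, 0, 0, 0], [1, 0, 0, 2.2, 0, 0, 0], [1, 0, 0, 0, 0, 0, 0], [0.3, 0, 0, 0, 0, 0, 0], [0.3, 0, 0, 0, 0, 0, 0], [0.3, 0, 0, 0, 0, 0, 0], [0.3, 0, 0, 0, 0, 0, 0], [0.3, 0, 0, 0, 0, 0, 0], [0.3, 0, 0, 0, 0, 0, 0]])

```text
time: 9.05
tool_pos: [0.4386, 0.1818, 0.0328]
ee_rot: [3.141, 0.001, 3.141]
wrist_force: [-0.7, 0.9, 0.1]
width: 0.0496
```

Emit:
arm_command(series=[[0.3, 0, 0, 0, 0, 0, 0], [0.3, 0, 0, 0, 0, 0, 0], [0.3, 0, 0, 0, 0, 0, 0], [0.3, 0, 0, -2, 0, 0, 0], [0.3, 0, 0, -3, 0, 0, 0], [0.3, 0, 0, -4, 0, 0, 0], [0.3, 0, 0, -3, 0, 0, 0], [0.3, -0.35, -2, 0, 0, 0, 0], [0.3, -0.35, -2, 0, 0, 0, 0], [0.3, -0.35, -2, 0, 0, 0, 0], [0.3, -0.35, -2, 0, 0, 0, 0], [0.3, -0.35, -2, 0, 0, 0, 0], [0.3, -0.35, -2, 0, 0, 0, 0], [0.3, -0.35, -2, 0, 0, 0, 0], [0.3, -0.35, -2, 0, 0, 0, 0], [0.3, -0.35, -2, 0, 0, 0, 0], [0.3, -0.35, -2.1, 0, 0, 0, 0], [0.3, 0, 0, 0, 0, 0, 0], [0.3, 0, 0, 0, 0, 0, 0]])

```text
time: 10.95
tool_pos: [0.4731, -0.0192, 0.1521]
ee_rot: [3.141, -0.001, 3.14]
wrist_force: [-0.7, -0.3, -0.6]
width: 0.0414
```

```bash
python3 - <<'E'
from h import *
b=eyes.snapshot("side")
c=eyes.get_calibration("side");p=c["mtx"]@(c["R"]@[.474,-.0194,.125]+c["t"]);print(p[:2]/p[2])
cv2.imwrite("pics/3.png",cv2.resize(b[90:230,160:330],None,fx=4,fy=4,interpolation=cv2.INTER_CUBIC))
E
```

```text
[235.8963111  171.01479012]
```

View pics/3.png

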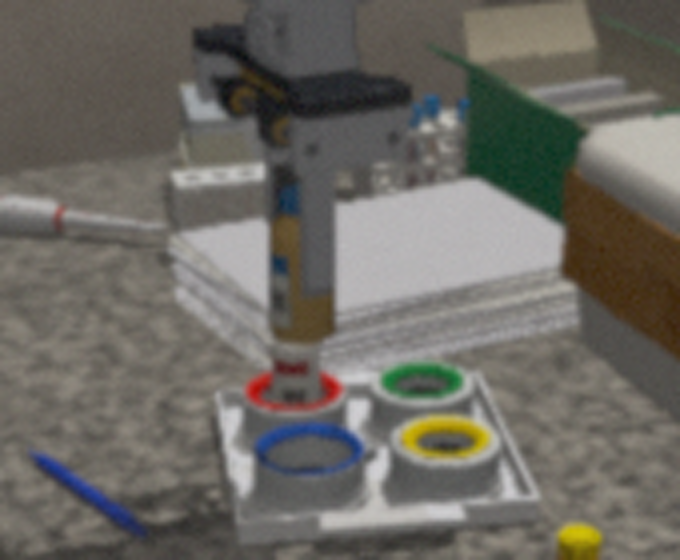

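The red bottle stands in its holder. The blue-capped bottle is at column 235.5, against 235.9 predicted. Lowering it into the blue holder and retreating.

Emit:
arm_command(series=[[0.3, 0, 0, 2, 0, 0, 0], [0.3, 0, 0, 2, 0, 0, 0], [0.3, 0, 0, 2, 0, 0, 0], [0.3, 0, 0, 2, 0, 0, 0], [0.3, 0, 0, 1.5, 0, 0, 0], [0.3, 0, 0, 0.6, 0, 0, 0], [0.3, 0, 0, 0.6, 0, 0, 0], [0.3, 0, 0, 0, 0, 0, 0], [0.3, 0, 0, 0, 0, 0, 0], [0.7, 0, 0, 0, 0, 0, 0], [0.7, 0, 0, 0, 0, 0, 0], [0.7, 0, 0, 0, 0, 0, 0], [0.7, 0, 0, 0, 0, 0, 0], [0.7, 0, 0, -1, 0, 0, 0], [0.7, 0, 0, -2, 0, 0, 0], [0.7, 0, 0, -3, 0, 0, 0], [0.7, 0, 0, -3, 0, 0, 0], [0.7, 0, 0, -3, 0, 0, 0]])

```text
time: 12.8
tool_pos: [0.4733, -0.0193, 0.1674]
ee_rot: [-3.142, 0.001, 3.141]
wrist_force: [0.6, 0.6, -0.7]
width: 0.0657
```

Emit:
arm_command(series=[[0.8, 0, 0, 0, 0, 0, 0.149], [0.8, 0, 0, 0, 0, 0, 0.149], [0.8, 0, 0, 0, 0, 0, 0.149], [0.8, 0, 0, 0, 0, 0, 0.149], [0.8, 0, 0, 0, 0, 0, 0.149], [0.8, 0, 0, 0, 0, 0, 0.149], [0.8, 0, 0, 0, 0, 0, 0.149], [0.8, 0, 0, 0, 0, 0, 0.149], [0.8, 0, 0, 0, 0, 0, 0.149], [0.8, 0, 0, 0, 0, 0, 0.149], [0.8, 0, 0, 0, 0, 0, 0.149], [0.8, 0, 0, 0, 0, 0, 0.149], [0.8, 0, 0, 0, 0, 0, 0.149], [0.8, 0, 0, 0, 0, 0, 0.149], [0.8, 0, 0, 0, 0, 0, 0.149], [0.8, 0, 0, 0, 0, 0, 0.149], [0.8, 0, 0, 0, 0, 0, 0.149], [0.8, 0, 0, 0, 0, 0, 0.149], [0.8, 0, 0, 0, 0, 0, 0.149], [0.8, 0, 0, 0, 0, 0, 0.149]])

```text
time: 14.8
tool_pos: [0.4735, -0.0194, 0.1663]
ee_rot: [3.141, -0.001, 0.155]
wrist_force: [-0.2, 0.1, 0.1]
width: 0.0752
```

Emit:
arm_command(series=[[0.8, 0, 0, 0, 0, 0, 0.081], [0.8, 0, 0, 0, 0, 0, 0.081], [0.8, 0, 0, 0, 0, 0, 0]])

```text
time: 15.1
tool_pos: [0.4735, -0.0194, 0.1663]
ee_rot: [3.142, -0.001, -0.001]
wrist_force: [-1.2, 0.3, 0.7]
width: 0.0751
```

Emit:
arm_command(series=[[0.8, 1, 2.51, 0, 0, 0, 0], [0.8, 1, 2.51, 0, 0, 0, 0], [0.8, 1, 2.51, 0, 0, 0, 0], [0.8, 1, 2.51, 0, 0, 0, 0], [0.8, 1, 2.51, 0, 0, 0, 0], [0.8, 1, 2.51, 0, 0, 0, 0], [0.8, 1, 2.51, 0, 0, 0, 0], [0.8, 1, 2.51, 0, 0, 0, 0], [0.8, 0, 0, 0, 0, 0, 0], [0.8, 0, 0, 0, 0, 0, 0]])

```text
time: 16.1
tool_pos: [0.5531, -0.2202, 0.1654]
ee_rot: [-3.141, 0.0, -0.001]
wrist_force: [0.4, -0.2, 0.1]
width: 0.0754
```

```bash
python3 - <<'E'
from h import *
a=eyes.snapshot("top");b=eyes.snapshot("side")
r=lambda i,x,y:cv2.resize(i[y:y+150,x:x+130],None,fx=3,fy=3,interpolation=cv2.INTER_CUBIC)
cv2.imwrite("pics/4.png",np.hstack([r(a,210,130),r(b,240,130)]))
E
```

```text
(no output)
```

View pics/4.png

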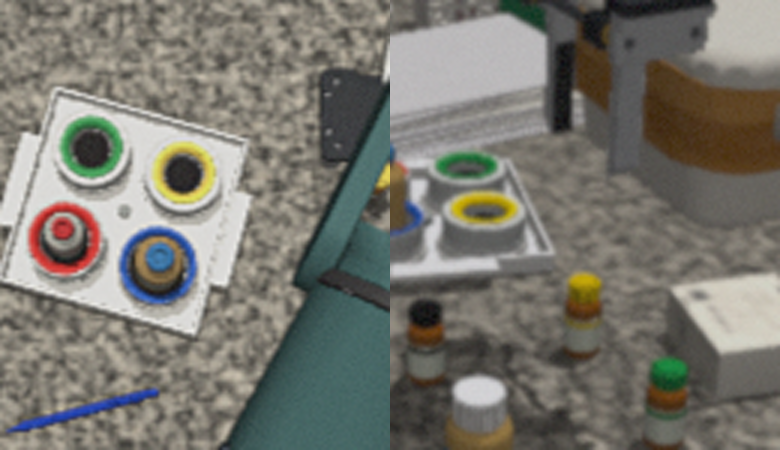

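Both bottles stand centred in their collars (top crop, red (63,230), blue (160,257)). The gripper is above the yellow vial; its side-view column of 583 matches the prediction of 582.

Emit:
arm_command(series=[[0.8, 0, 0, 2.5, 0, 0, 0], [0.8, 0, 0, 2.5, 0, 0, 0], [0.8, 0, 0, 2.5, 0, 0, 0], [0.8, 0, 0, 2.5, 0, 0, 0], [0.8, 0, 0, 2.5, 0, 0, 0], [0.8, 0, 0, 1.6, 0, 0, 0], [0.8, 0, 0, 0.8, 0, 0, 0], [0.8, 0, 0, 0, 0, 0, 0], [0.15, 0, 0, 0, 0, 0, 0], [0.15, 0, 0, 0, 0, 0, 0], [0.15, 0, 0, 0, 0, 0, 0], [0.15, 0, 0, 0, 0, 0, 0], [0.15, 0, 0, 0, 0, 0, 0], [0.15, 0, 0, 0, 0, 0, 0], [0.15, 0, 0, 0, 0, 0, 0], [0.15, 0, 0, 0, 0, 0, 0], [0.15, 0, 0, 0, 0, 0, 0]])

```text
time: 17.9
tool_pos: [0.5533, -0.2203, 0.0165]
ee_rot: [3.142, -0.0, -0.001]
wrist_force: [-0.0, -0.9, 1.3]
width: 0.0275
```

Emit:
arm_command(series=[[0.15, 0, 0, -2, 0, 0, 0], [0.15, 0, 0, -3, 0, 0, 0], [0.15, 0, 0, -4, 0, 0, 0], [0.15, 0, 0, -3, 0, 0, 0], [0.15, 0.07, -2.2, 0, 0, 0, 0], [0.15, 0.07, -2.2, 0, 0, 0, 0], [0.15, 0.07, -2.2, 0, 0, 0, 0], [0.15, 0.07, -2.2, 0, 0, 0, 0], [0.15, 0.07, -2.2, 0, 0, 0, 0], [0.15, 0.07, -2.2, 0, 0, 0, 0], [0.15, 0.07, -2.2, 0, 0, 0, 0], [0.15, 0.07, -2.2, 0, 0, 0, 0], [0.15, 0, 0, 0, 0, 0, 0], [0.15, 0, 0, 0, 0, 0, 0]])

```text
time: 19.3
tool_pos: [0.5589, -0.0443, 0.1364]
ee_rot: [3.141, 0.0, 0.0]
wrist_force: [-0.3, 0.2, 0.3]
width: 0.0276
```

```bash
python3 - <<'E'
from h import *
b=eyes.snapshot("side")
c=eyes.get_calibration("side");p=c["mtx"]@(c["R"]@[.5596,-.0442,.13]+c["t"]);print(p[:2]/p[2])
cv2.imwrite("pics/5.png",cv2.resize(b[90:230,190:360],None,fx=4,fy=4,interpolation=cv2.INTER_CUBIC))
E
```

```text
[271.57935433 166.80757574]
```

View pics/5.png

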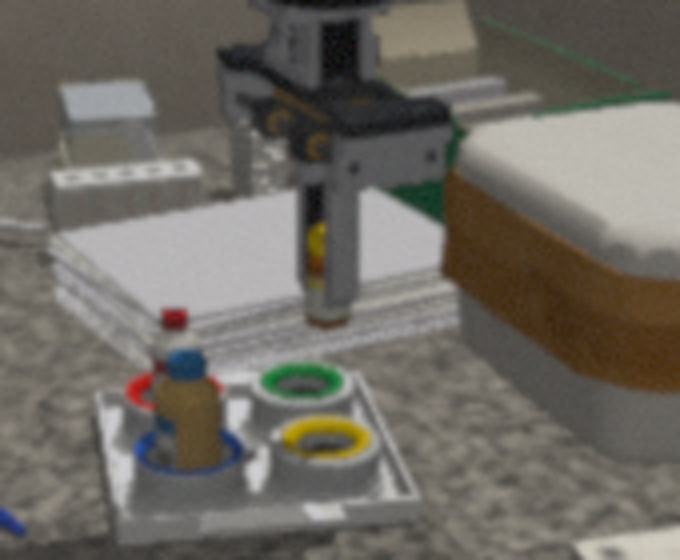

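The vial is held upright at column 271.7, against 271.6 predicted. Lowering.

Emit:
arm_command(series=[[0.15, 0, 0, 2, 0, 0, 0], [0.15, 0, 0, 2, 0, 0, 0], [0.15, 0, 0, 2, 0, 0, 0], [0.15, 0, 0, 1.5, 0, 0, 0], [0.15, 0, 0, 1, 0, 0, 0], [0.15, 0, 0, 0.4, 0, 0, 0], [0.15, 0, 0, 0.4, 0, 0, 0], [0.15, 0, 0, 0, 0, 0, 0], [0.15, 0, 0, 0, 0, 0, 0], [0.6, 0, 0, 0, 0, 0, 0], [0.6, 0, 0, 0, 0, 0, 0], [0.6, 0, 0, 0, 0, 0, 0], [0.6, 0, 0, 0, 0, 0, 0], [0.6, 0, 0, -1, 0, 0, 0], [0.6, 0, 0, -2, 0, 0, 0], [0.8, 0, 0, -3, 0, 0, 0], [0.8, 0, 0, -3, 0, 0, 0], [0.8, 0, 0, -3, 0, 0, 0]])

```text
time: 21.15
tool_pos: [0.5589, -0.0442, 0.1655]
ee_rot: [3.142, -0.001, -0.001]
wrist_force: [0.8, -0.1, 0.7]
width: 0.0747
```

Emit:
arm_command(series=[[0.8, -0.1, 2.49, 0, 0, 0, 0], [0.8, -0.1, 2.49, 0, 0, 0, 0], [0.8, -0.1, 2.49, 0, 0, 0, 0], [0.8, -0.1, 2.49, 0, 0, 0, 0], [0.8, -0.1, 2.49, 0, 0, 0, 0], [0.8, -0.1, 2.49, 0, 0, 0, 0], [0.8, -0.1, 2.49, 0, 0, 0, 0], [0.8, -0.1, 2.49, 0, 0, 0, 0], [0.8, -0.1, 2.49, 0, 0, 0, 0], [0.8, -0.1, 2.49, 0, 0, 0, 0], [0.8, -0.1, 2.49, 0, 0, 0, 0], [0.8, -0.1, 2.49, 0, 0, 0, 0], [0.8, 0, 0, 0, 0, 0, 0], [0.8, 0, 0, 0, 0, 0, 0]])

```text
time: 22.55
tool_pos: [0.5467, -0.343, 0.1638]
ee_rot: [-3.141, -0.0, -0.002]
wrist_force: [0.2, -0.5, -0.2]
width: 0.0749
```

```bash
python3 - <<'E'
from h import *
a=eyes.snapshot("top");b=eyes.snapshot("side")
for n,w in(("top",a),("side",b)):
    c=eyes.get_calibration(n)
    for P in([.5476,-.343,.056],[.5476,-.343,.164]):
        p=c["mtx"]@(c["R"]@P+c["t"]);print(n,(p[:2]/p[2]).round(1))
print(biggest(blob(b,"green",(332,255),12))[0])
r=lambda i,x,y:cv2.resize(i[y:y+150,x:x+130],None,fx=3,fy=3,interpolation=cv2.INTER_CUBIC)
cv2.imwrite("pics/6.png",np.hstack([r(a,210,130),r(b,270,150)]))
E
```

```text
top [381.4 190.1]
top [393.5 182.4]
side [332.8 254.1]
side [336.7 206.3]
[332.61616162 254.24242424]
```

View pics/6.png

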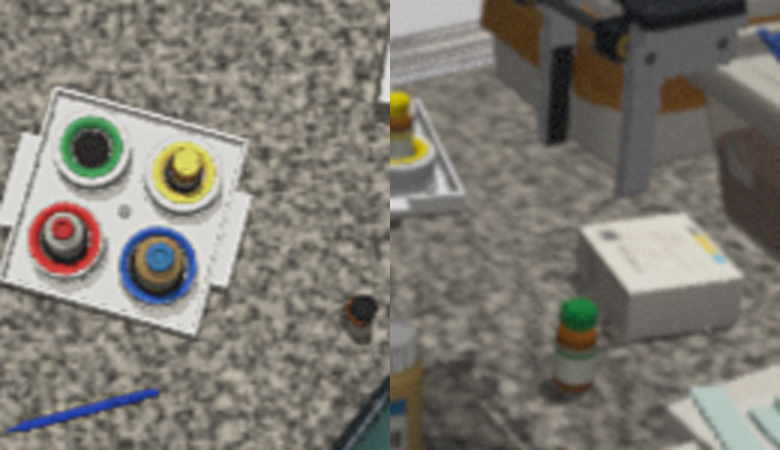

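The yellow vial is seated, and the green vial is where predicted (332.6,254.2). Grasping green.

Emit:
arm_command(series=[[0.8, 0, 0, 2.5, 0, 0, 0], [0.8, 0, 0, 2.5, 0, 0, 0], [0.8, 0, 0, 2.5, 0, 0, 0], [0.8, 0, 0, 2.5, 0, 0, 0], [0.8, 0, 0, 2.5, 0, 0, 0], [0.8, 0, 0, 1.4, 0, 0, 0], [0.8, 0, 0, 0.8, 0, 0, 0], [0.8, 0, 0, 0, 0, 0, 0], [0.15, 0, 0, 0, 0, 0, 0], [0.15, 0, 0, 0, 0, 0, 0], [0.15, 0, 0, 0, 0, 0, 0], [0.15, 0, 0, 0, 0, 0, 0], [0.15, 0, 0, 0, 0, 0, 0], [0.15, 0, 0, 0, 0, 0, 0], [0.15, 0, 0, 0, 0, 0, 0], [0.15, 0, 0, 0, 0, 0, 0], [0.15, 0, 0, 0, 0, 0, 0]])

```text
time: 24.35
tool_pos: [0.5467, -0.343, 0.0165]
ee_rot: [-3.142, -0.0, -0.001]
wrist_force: [-0.7, 0.4, 0.6]
width: 0.0274
```

Emit:
arm_command(series=[[0.15, 0, 0, -2, 0, 0, 0], [0.15, 0, 0, -3, 0, 0, 0], [0.15, 0, 0, -4, 0, 0, 0], [0.15, 0, 0, -3, 0, 0, 0], [0.15, 0.26, -2.74, 0, 0, 0, 0], [0.15, 0.26, -2.74, 0, 0, 0, 0], [0.15, 0.26, -2.74, 0, 0, 0, 0], [0.15, 0.26, -2.74, 0, 0, 0, 0], [0.15, 0.26, -2.74, 0, 0, 0, 0], [0.15, 0.26, -2.74, 0, 0, 0, 0], [0.15, 0.26, -2.74, 0, 0, 0, 0], [0.15, 0.26, -2.74, 0, 0, 0, 0], [0.15, 0.26, -2.74, 0, 0, 0, 0], [0.15, 0.26, -2.74, 0, 0, 0, 0], [0.15, 0.26, -2.74, 0, 0, 0, 0], [0.15, 0.26, -2.74, 0, 0, 0, 0], [0.15, 0.26, -2.74, 0, 0, 0, 0], [0.15, 0.26, -2.74, 0, 0, 0, 0], [0.15, 0, 0, 0, 0, 0, 0], [0.15, 0, 0, 0, 0, 0, 0]])

```text
time: 26.35
tool_pos: [0.5833, 0.0407, 0.1363]
ee_rot: [3.141, 0.0, 0.0]
wrist_force: [-0.1, -0.4, -0.7]
width: 0.0277
```

```bash
python3 - <<'E'
from h import *
b=eyes.snapshot("side")
c=eyes.get_calibration("side");p=c["mtx"]@(c["R"]@[.584,.0406,.13]+c["t"]);print(p[:2]/p[2])
cv2.imwrite("pics/7.png",cv2.resize(b[90:230,190:360],None,fx=4,fy=4,interpolation=cv2.INTER_CUBIC))
E
```

```text
[265.48621418 154.11981151]
```

View pics/7.png

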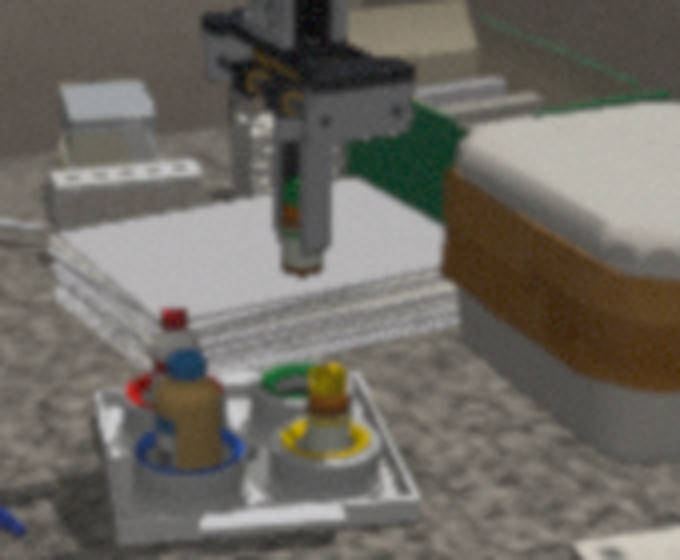

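Green is upright at column 265.5, exactly as predicted. Lowering, releasing and retreating clear of the view.

Emit:
arm_command(series=[[0.15, 0, 0, 2, 0, 0, 0], [0.15, 0, 0, 2, 0, 0, 0], [0.15, 0, 0, 2, 0, 0, 0], [0.15, 0, 0, 1.5, 0, 0, 0], [0.15, 0, 0, 1, 0, 0, 0], [0.15, 0, 0, 0.4, 0, 0, 0], [0.15, 0, 0, 0.4, 0, 0, 0], [0.15, 0, 0, 0, 0, 0, 0], [0.15, 0, 0, 0, 0, 0, 0], [0.6, 0, 0, 0, 0, 0, 0], [0.6, 0, 0, 0, 0, 0, 0], [0.6, 0, 0, 0, 0, 0, 0], [0.6, 0, 0, 0, 0, 0, 0], [0.6, 0, 0, -1, 0, 0, 0], [0.6, 0, 0, -2, 0, 0, 0], [0.8, 0, 0, -3, 0, 0, 0], [0.8, 0, 0, -3, 0, 0, 0], [0.8, 0, 0, -3, 0, 0, 0], [0.8, 0, 0, -2, 0, 0, 0]])

```text
time: 28.3
tool_pos: [0.5844, 0.0405, 0.1873]
ee_rot: [3.142, -0.005, -0.001]
wrist_force: [0.0, -0.1, -0.7]
width: 0.0755
```

Emit:
arm_command(series=[[0.8, 0, 2.5, 0, 0, 0, 0], [0.8, 0, 2.5, 0, 0, 0, 0], [0.8, 0, 2.5, 0, 0, 0, 0], [0.8, 0, 2.5, 0, 0, 0, 0], [0.8, 0, 2.5, 0, 0, 0, 0], [0.8, 0, 2.5, 0, 0, 0, 0], [0.8, 0, 2.5, 0, 0, 0, 0], [0.8, 0, 2.5, 0, 0, 0, 0], [0.8, 0, 2.5, 0, 0, 0, 0], [0.8, 0, 2.5, 0, 0, 0, 0], [0.8, 0, 0, 0, 0, 0, 0], [0.8, 0, 0, 0, 0, 0, 0]])

```text
time: 29.5
tool_pos: [0.5832, -0.2095, 0.1839]
ee_rot: [-3.141, -0.0, -0.002]
wrist_force: [0.2, 0.4, -0.0]
width: 0.0748
```

```bash
python3 - <<'E'
from h import *
a=eyes.snapshot("top");b=eyes.snapshot("side")
Z={"blue":.012+.088,"red":.019+.0725,"yellow":.026+.0557,"green":.026+.0557}
hol={"blue":(.4746,-.0199),"red":(.4994,.0644),"yellow":(.5596,-.0442),"green":(.5838,.0404)}
c=eyes.get_calibration("top")
for k in Z:
    p=c["mtx"]@(c["R"]@[*hol[k],Z[k]]+c["t"]);print(k,"expected cap px",(p[:2]/p[2]).round(1))
i=cv2.resize(a[155:240,200:300],None,fx=4,fy=4,interpolation=cv2.INTER_CUBIC)
j=cv2.resize(b[140:310,180:350],(400,400),interpolation=cv2.INTER_CUBIC)
cv2.imwrite("pics/8.png",np.hstack([np.vstack([i,np.zeros((60,400,3),np.uint8)]),j]))
E
```

```text
blue expected cap px [262.8 215.3]
red expected cap px [230.3 206.4]
yellow expected cap px [271.5 184.3]
green expected cap px [239.6 175.4]
```

View pics/8.png

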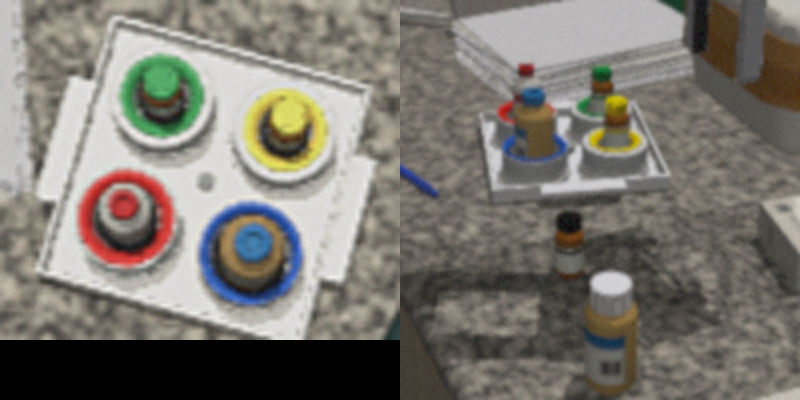

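All four caps lie within about 1 px (about 3 mm) of where a seated, centred item should appear: green (240,175.5), yellow (272.5,183.8), red (231,206.5), blue (263.2,215.8). Both look-alikes are standing, untouched.

```bash
python3 -c "
from bench import job; print(job.close_job())"
```

```text
the job is handed in; nothing more can be done
None
```

I stood the blue-capped, red-capped, yellow-capped and green-capped items in the holders of matching collar colour, and handed the job in at about 29.6 s of the 118 s allowed. No verdict is reported, so the result rests on my own checks.

- **Placement:** in the last top view, each cap was within about 1 pixel (about 3 mm) of where it should be when centred and fully down. All four looked upright in both views. I judged seating depth from the pictures and did not measure it directly.
- **Look-alikes:** the white-capped brown bottle and the black-capped vial were still upright in the last side view. I judged their positions by eye and did not compute how far they had moved.
- **Robot:** the gripper was open and clear of everything, with wrist forces of about 1 N or less at the end of each move.

None of the checks failed or disagreed.

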